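Open the sanitiser-tablet tub in the food lab

ROBOT

A 7-joint arm with a two-finger parallel gripper is mounted at the origin on the work surface. World frame = base frame: x ahead of the robot, y to its left, z up, the work surface at z = 0. Lengths are in m, angles in rad, forces in N, time in s.
With the tool pointing down it reaches from about 0.425 to 1.025 m from the base axis. Payload 9.4 kg.
Tool frame: the origin (TCP) lies at the centre of the arm's flange, where the gripper is bolted on; the fingertips stand 186 mm ahead of it and the grasp point (between the pads) lies 167 mm ahead of it; z points along the fingers, y is the direction in which the jaws open and shut (so a half turn about z gives the same grasp; the last joint's range is limited). The gripper opens to 93 mm and grips with 3 to 60 N. Pads are 15 mm wide; open, the fingers measure 128 mm over their backs; the gripper's body (75 mm by 188 mm) begins 65 mm behind the grasp point.
Start: joints at [1.03, 0.599, -0.003, 1.599, 0.002, 0.943, -0.08], TCP at [0.324, -0.648, 0.405] pointing down, gripper open.
Joint ranges: [-2.57, 2.57], [-0.35, 1.97], [-1.29, 1.29], [0.11, 2.56], [-1.05, 4.19], [0.11, 1.86], [-2.63, 2.63]. Speed limits (rad/s): [2.22, 2.22, 3.01, 3.01, 3.14, 3.14, 3.14].

INTERFACE

Orientations are given as a unit quaternion [x, y, z, w].
In Python, from bench import ctrl gives the robot as it stands.
- The arm moves only by the shell command python3 -m crank 'ROWS' [FORCE]. ROWS is JSON, a list of rows, each a list of 7 numbers: the shift along the world's x, y, z in cm, then the turn, a rotation vector about the world's x, y, z in degrees, then the opening, from 0 (shut) to 1 (fully open). In form: [[tx, ty, tz, wx, wy, wz, grip], ...]. A call has 1 to 20 rows; each row shifts and turns the commanded pose from where the row before left it; what a row does not reach is not made up. A row lasts 1/12 s, in which the tool goes at most 41.7 mm and 7.16 degrees, less where a joint would pass 70% of its speed; a pose out of reach is approached as far as the arm can. A call with a gripper value outside its range is refused whole. The fingers move at their own pace and stop on an object; FORCE is the grip in N (left out, the last holds). Time passes only in rows, so rows that do not move let the fingers close. It gives the time, the measured TCP pose, the force and the opening at its end, in the units of the state.
- ctrl.get_obs(): the state, without advancing time (a new reading comes with each control period).
- ctrl.read_camera(name): name is "side" or "top" or "wrist"; returns a dict with "pixels" (400x640x3 uint8, blue, green, red), "fx", "fy", "cx", "cy" (pixels), "eye" and "rotation" of the camera in the world; the wrist camera has in their place "hand_eye" (4x4, takes a point from camera to tool coordinates, whose origin is the TCP and whose axes are the flange's). Camera axes: x right, y down, z forward; pixel columns grow to the right and rows downward; lengths in m; the calibration is good to about 2 mm. A picture is of the moment at which its call begins: read the wrist's pose just before it. There is no depth.
- ctrl.hand_in(): hands the job in, once; it reports no verdict.
The state is a dict: "time_s": time; "joint_positions": joint angles; "dq": joint speeds; "joint_efforts": joint torques, N m; "tcp_pos": TCP position; "orientation": TCP orientation; "wrist_force": force on the tool from outside, world axes, zero at the start; "ft_torque": the same for the moment, N m; "finger_gap": finger opening in m.
Only numpy, scipy, OpenCV 4.12 (cv2) and the standard library are available. Lean on these libraries where they do the work, as an engineer would, in place of code of your own. Each camera call takes 0.05 s, during which the arm holds its last target.

TASK

Push the square white tub across the bench into the open U-shaped metal holder until it rests against the holder's back wall, so that it cannot spin. Then open its push-and-turn safety cap: press the cap down, keep it pressed while turning it anticlockwise (seen from above) about a sixth of a turn, and lift it straight off. Finish still holding the cap level in the gripper, about 10 cm above the mouth of the tub, with the tub left standing home in the holder and nothing else on the bench knocked away.

Things in the scene. Friction and masses are not known exactly. Their poses are not given: they have to be found in the camera images.
- tub_center (a point): Loose square white plastic tub, 66 x 66 mm, straight sides 44 mm high, 0.28 to 0.5 kg, upright on the bench, 88 mm high with its cap. Point on its axis, 22 mm above its underside; z up, x and y square to its sides. It starts 100 to 140 mm from holder_home on the holder's open side (its -x), up to 25 mm off the centre line and 14 degrees askew; any side may go in first.
- tub_mouth (a point): Centre of the top of the tub's neck, 79 mm above its underside; axes as tub_center. Below the cap's rim a low shoulder reaches 50 mm above the bench; the neck is 32 mm across, 42 mm over its ledges. A spring-loaded grey plug in the neck pushes the cap up with about 6 N, 10 N when the cap is fully pressed.
- cap_center (a point): Round ribbed white safety cap locked on the tub's neck: 54 mm across, 30 mm high, 25 g. The point is its centre, 15 mm below its flat top; z up; a low rib on top lies along its x. Closed, the point is on the tub's axis 73 mm above the bench (51 mm above tub_center) and its x points along the tub's x.
- cap_rim (a point): Centre of the cap's lower rim, 15 mm below cap_center, closed 8 mm above the tub's shoulder (keep fingertips above that). To open: press the cap down over 3.5 mm (bottoms at 5 mm, about 10 N), turn it anticlockwise from above (positive about z) 62 degrees relative to the tub, still pressed. It lifts off at 51 to 73 degrees; stop at 75. Unpressed it neither turns nor lifts.
- holder_home (a point): Bare-metal U-shaped stop fixed to the bench, open towards its -x. The point is on the bench where the tub's centre stands when home; x points from the mouth to the back wall, y left, z up. Inner width 70 mm, walls 16 mm high, 8 mm thick; inner face of the back wall 33.5 mm from the point.
- holder_mouth (a point): Middle of the holder's mouth, on the bench, 33 mm in front of holder_home (along its -x), axes the same. Here the flared ends of the side walls stand about 95 mm apart; the straight walls begin 17 mm further in. A home tub's rear face is level with this mouth.
- potato_a_center (a point): Bystander: loose red potato, 95 mm long, 52 mm thick; its centre. Leave where it is.
- potato_b_center (a point): Bystander: loose red potato, 85 mm long, 48 mm thick; its centre. Leave where it is.
- potato_c_center (a point): Bystander: loose red potato, 100 mm long, 54 mm thick; its centre. Leave where it is.
- plate: Bystander: white dinner plate, 170 mm across, 18 mm high; centre of its underside. Leave where it is.
- beaker: Bystander: clear plastic beaker, 60 mm across, 80 mm high; centre of its underside. Leave where it is.
- jar: Bystander: round white jar with a plain metal lid, 60 mm across, 85 mm high; centre of its underside. Not the tub. Leave where it is.
- brush: Bystander: wooden brush lying on the bench; its underside. Leave where it is.
Mind the look-alikes: they are no part of the job. Leave any blue look-alike of the part that bears tub_center alone. What is shaped like the part that bears holder_home but black is not meant.

How it is judged:
By the outcome, as a careful person would: the job done as asked, in the order asked, and still so for the second after the job is handed in, while the arm keeps its last pose, push and grip.
It also fails if it takes over 66 s, if anything falls off the work surface, if the arm or the gripper's body presses on something with over 40 N, if the wrist force passes 120 N, or if a joint passes its speed limit or range.

## Working session

There is one attempt and no reset: what is moved stays moved. The work goes in short steps, Python scripts to look and compute and a shell command to move; the robot and the scene stay as the last step left them, time stands still between calls to the robot, and variables do not carry over. Pictures are saved under pics/ and viewed, and the job is handed in when it is done.

```bash
ls; mkdir -p pics; python3 - <<'E'
from bench import ctrl
import cv2
o=ctrl.get_obs();print({k:o[k] for k in('time_s','tcp_pos','orientation','wrist_force','finger_gap')})
for n in('side','top','wrist'):
    c=ctrl.read_camera(n);cv2.imwrite(f'pics/{n}0.png',c['pixels'])
    print(n,{k:(v.tolist() if hasattr(v,'tolist') else v) for k,v in c.items() if k!='pixels'})
E
```

```text
pics
{'time_s': 0.0, 'tcp_pos': array([ 0.32424929, -0.64822583,  0.40387932]), 'orientation': array([ 9.73222988e-01,  2.29861746e-01, -2.41025412e-04, -7.32230183e-04]), 'wrist_force': array([ 0.26142948,  0.13142902, -0.11845371]), 'finger_gap': 0.09273254106451209}
side {'fx': 410.97082922171376, 'fy': 410.97082922171376, 'cx': 317.9544089505269, 'cy': 204.95627076148628, 'eye': [0.157827009254281, 0.6654044536200441, 0.5812947141116906], 'rotation': [-0.24789851435988333, 0.8408892103441737, -0.46100948109799134, 0.13755697307906745]}
top {'fx': 515.908129540914, 'fy': 515.908129540914, 'cx': 314.70291030848585, 'cy': 199.4434459292426, 'eye': [0.4363180711344899, 0.04059281245207241, 1.14519662319446], 'rotation': [0.7153138056571184, -0.6966417228400112, 0.04152469780475509, -0.03594675099442133]}
wrist {'fx': 288.71818357942914, 'fy': 288.71818357942914, 'cx': 319.27384285533634, 'cy': 195.24709849677416, 'hand_eye': [[-0.000600501330382168, -0.9534612157874047, -0.3015150898169992, 0.08537297325110686], [0.9999997951059498, -0.0006394247489710158, 3.039811778887037e-05, 0.00026594922218481365], [-0.00022177963696182927, -0.30151500978424156, 0.9534614044042886, 0.021385689501793315], [0.0, 0.0, 0.0, 1.0]]}
```

View pics/side0.png

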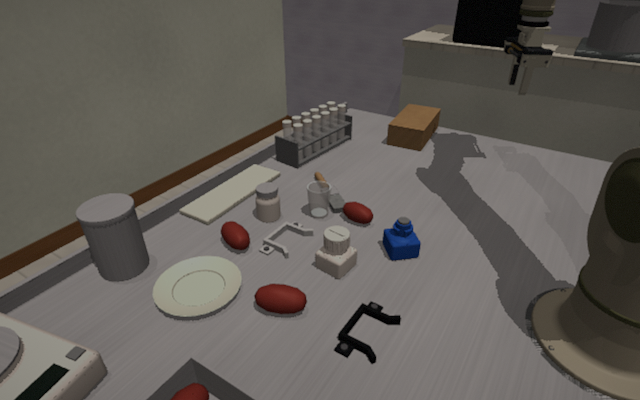

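View pics/top0.png

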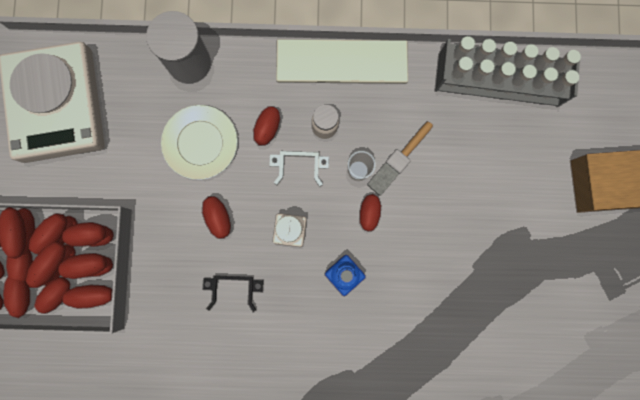

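View pics/wrist0.png

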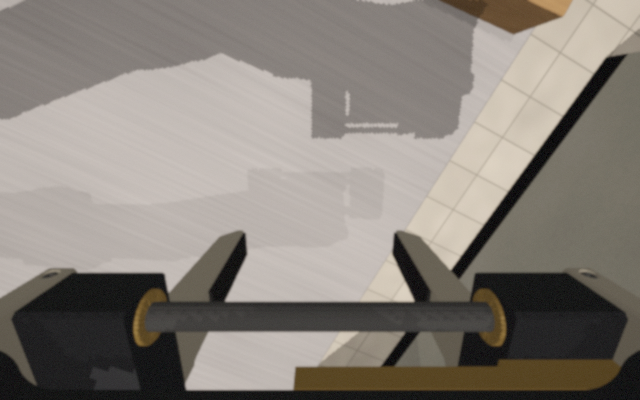

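The white square tub with the ribbed cap is at top (290,229) and side (337,250). The look-alike is blue, at top (345,275). The bare-metal U is at top (300,165), and the black U at top (233,292) is a decoy. The jar is at top (325,120). Next I'll enlarge crops to confirm and measure.

```bash
cat > h.py <<'E'
import numpy as np,cv2
from scipy.spatial.transform import Rotation as R
from bench import ctrl
def cam(n):
    o=ctrl.get_obs();c=ctrl.read_camera(n)
    K=np.array([[c['fx'],0,c['cx']],[0,c['fy'],c['cy']],[0,0,1]])
    if n=='wrist':
        T=np.eye(4);T[:3,:3]=R.from_quat(o['orientation']).as_matrix();T[:3,3]=o['tcp_pos']
        M=T@np.array(c['hand_eye'])
    else:
        M=np.eye(4);M[:3,:3]=R.from_quat(c['rotation']).as_matrix() if np.size(c['rotation'])==4 else c['rotation'];M[:3,3]=c['eye']
    return c['pixels'],K,M
def proj(p,K,M):
    q=np.linalg.inv(M)@np.append(p,1);q=K@q[:3];return q[:2]/q[2]
def ray(u,K,M):
    d=M[:3,:3]@np.linalg.inv(K)@np.array([u[0],u[1],1.]);return M[:3,3],d
def onz(u,z,K,M):
    e,d=ray(u,K,M);return e+d*(z-e[2])/d[2]
def tri(obs):
    A=np.zeros((3,3));b=np.zeros(3)
    for u,K,M in obs:
        e,d=ray(u,K,M);d=d/np.linalg.norm(d);P=np.eye(3)-np.outer(d,d);A+=P;b+=P@e
    return np.linalg.solve(A,b)
def crop(im,x0,y0,x1,y1,s,fn):
    cv2.imwrite(fn,cv2.resize(im[y0:y1,x0:x1],None,fx=s,fy=s,interpolation=cv2.INTER_CUBIC))
E
python3 - <<'E'
from h import *
im,K,M=cam('top');print(M[:3,:3].round(2).tolist());crop(im,240,135,350,255,5,'pics/topc.png')
im,K2,M2=cam('side');crop(im,240,200,380,300,5,'pics/sidec.png')
np.savez('cams.npz',K=K,M=M,K2=K2,M2=M2)
E
```

```text
[[0.03, -0.99, 0.11], [-1.0, -0.03, -0.01], [0.01, -0.11, -0.99]]
```

View pics/topc.png

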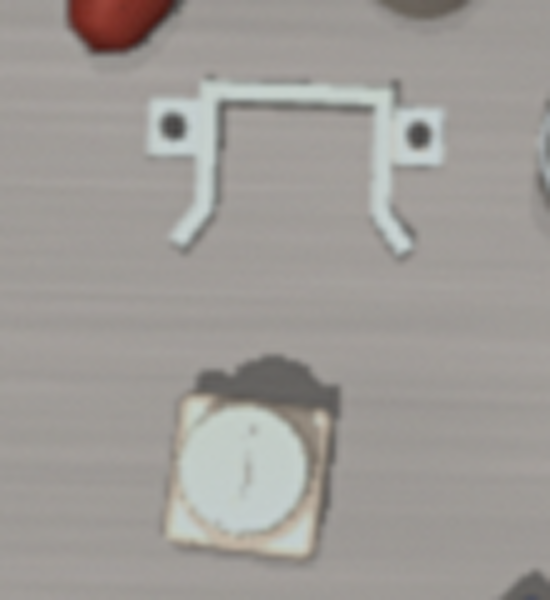

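View pics/sidec.png

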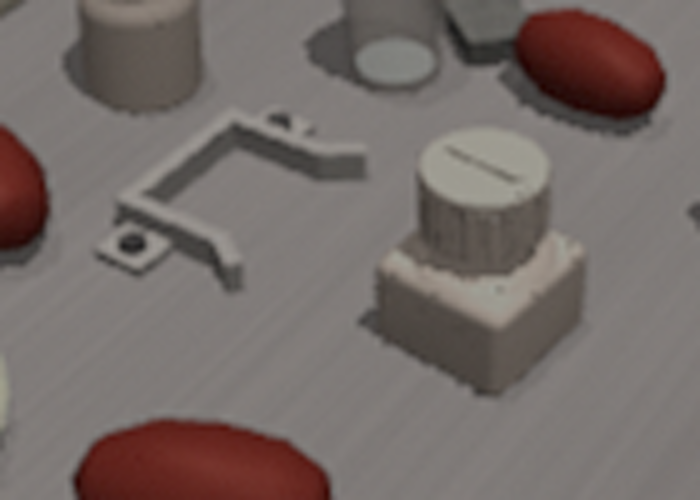

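```bash
python3 - <<'E'
from h import *
z=np.load('cams.npz');K,M,K2,M2=[z[k] for k in('K','M','K2','M2')]
T=lambda x,y:(240+x/5-.4,135+y/5-.4)
S=lambda x,y:(240+x/5-.4,200+y/5-.4)
print('cap top tri',tri([(T(244,470),K,M),(S(484,168),K2,M2)]), 'z.088',onz(T(244,470),.088,K,M))
print('tub corners')
for c in[(185,393),(333,410),(168,543),(310,557)]:print(onz(T(*c),.044,K,M))
print('side bottom corner',onz(S(491,392),0,K2,M2), onz(T(310,557),.044,K,M))
print('holder top z.016: outer back corners, wall ends')
for c in[(203,82),(393,90),(216,103),(375,107),(210,205),(376,208),(180,248),(403,256)]:print(c,onz(T(*c),.016,K,M))
print('tri back-left/right outer corner')
print(tri([(T(203,82),K,M),(S(120,202),K2,M2)]),tri([(T(393,90),K,M),(S(237,112),K2,M2)]))
print('ends tri L,R',tri([(T(180,250),K,M),(S(235,265),K2,M2)]),tri([(T(403,256),K,M),(S(365,152),K2,M2)]))
for n,u in dict(a=(267,126),b=(217,217),c=(371,212),jar=(326,118),beaker=(360,164),plate=(200,142),blue=(345,275)).items():print(n,onz(u,.03,K,M))
E
```

```text
cap top tri [0.49098617 0.08588719 0.0887785 ] z.088 [0.49127117 0.08604604 0.088     ]
tub corners
[0.52582035 0.11420411 0.044     ]
[0.52021844 0.05069675 0.044     ]
[0.46168571 0.11925029 0.044     ]
[0.45733476 0.05873363 0.044     ]
side bottom corner [0.46898601 0.11297521 0.        ] [0.45733476 0.05873363 0.044     ]
holder top z.016: outer back corners, wall ends
(203, 82) [0.66696792 0.11279538 0.016     ]
(393, 90) [0.66570496 0.02823092 0.016     ]
(216, 103) [0.65764854 0.10670936 0.016     ]
(375, 107) [0.65780566 0.03603665 0.016     ]
(210, 205) [0.61177112 0.10786336 0.016     ]
(376, 208) [0.6124409  0.03441604 0.016     ]
(180, 248) [0.59222091 0.12046447 0.016     ]
(403, 256) [0.59133742 0.02193758 0.016     ]
tri back-left/right outer corner
[0.66585946 0.11210932 0.01645457] [0.66387183 0.02729343 0.01710443]
ends tri L,R [0.59194    0.12083324 0.01807426] [0.5911573  0.02205778 0.01838243]
a [0.71936291 0.14287344 0.03      ]
b [0.51527838 0.2436336  0.03      ]
c [ 0.53504045 -0.08952228  0.03      ]
jar [0.74114637 0.01308351 0.03      ]
beaker [ 0.64001411 -0.06390239  0.03      ]
plate [0.67929273 0.28859994 0.03      ]
blue [ 0.39819174 -0.03570043  0.03      ]
```

```bash
python3 -m crank '[[1.2,3.6,0,0,0,2.9,1],[1.2,3.6,0,0,0,2.9,1],[1.2,3.6,0,0,0,2.9,1],[1.2,3.6,0,0,0,2.9,1],[1.2,3.6,0,0,0,2.9,1],[1.2,3.6,0,0,0,2.9,1],[1.2,3.6,0,0,0,2.9,1],[1.2,3.6,0,0,0,2.9,1],[1.2,3.6,0,0,0,2.9,1],[1.2,3.6,0,0,0,2.9,1],[0.5,3.6,0,0,0,2.9,1],[0.5,3.6,0,0,0,2.9,1],[0.5,3.6,0,0,0,2.9,1],[0.5,3.6,0,0,0,2.9,1],[0.5,3.6,0,0,0,2.9,1],[0.5,3.6,0,0,0,2.9,1],[0.5,3.6,0,0,0,2.9,1],[0.5,3.6,0,0,0,2.9,1],[0.5,3.6,0,0,0,2.9,1],[0.2,3.6,0,0,0,2.9,1]]' 40; python3 - <<'E'
from h import *
im,K,M=cam('wrist');cv2.imwrite('pics/w1.png',im);o=ctrl.get_obs();print(o['time_s'],o['tcp_pos'],R.from_quat(o['orientation']).as_matrix().round(3).tolist(),o['joint_positions'].round(2))
np.savez('w1.npz',K=K,M=M);print(proj([.491,.086,.088],K,M))
E
```

```text
time_s: 1.92
tcp_pos: [0.4916, 0.0734, 0.4049]
orientation: [0.739, 0.674, 0.0, 0.0]
wrist_force: [1.9, -0.0, 0.5]
finger_gap: 0.0933
1.9667 [0.49164905 0.08035412 0.40538919] [[0.082, 0.997, 0.002], [0.997, -0.082, 0.005], [0.005, 0.002, -1.0]] [ 0.03  0.35 -0.39  2.09  0.19  0.73 -0.57]
[316.58683118 175.98483303]
```

View pics/w1.png

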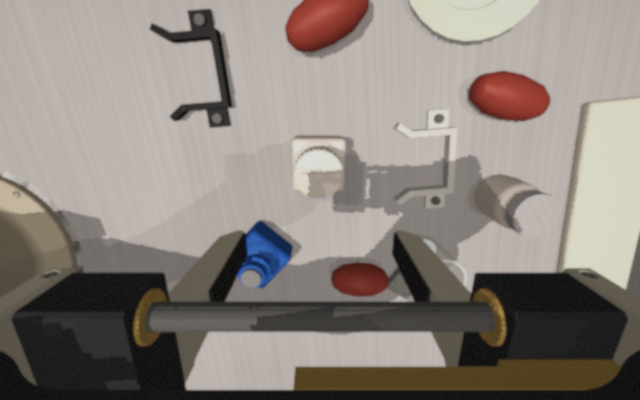

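```bash
python3 -m crank '[[0,1,-1,0,0,0,1],[0,0.4,-2,0,0,0,1],[0,0,-2,0,0,0,1],[0,0,-1,0,0,0,1],[0,0,0,0,0,0,1],[0,0,0,0,0,0,1]]'; python3 - <<'E'
from h import *
im,K,M=cam('wrist');crop(im,220,60,500,260,2.8,'pics/w2.png');o=ctrl.get_obs();print(o['tcp_pos'],R.from_quat(o['orientation']).as_matrix().round(4).tolist())
np.savez('w2.npz',K=K,M=M);print(proj([.491,.086,.088],K,M),proj([.6242,.0707,0],K,M))
E
```

```text
time_s: 2.47
tcp_pos: [0.4914, 0.0854, 0.3447]
orientation: [0.74, 0.673, -0.001, -0.0]
wrist_force: [0.0, -0.1, -0.6]
finger_gap: 0.0933
[0.49156888 0.08543219 0.34522263] [[0.095, 0.9955, 0.0002], [0.9955, -0.095, -0.0], [0.0, 0.0002, -1.0]]
[318.06209682 205.80388   ] [434.24597875 182.26454288]
```

View pics/w2.png

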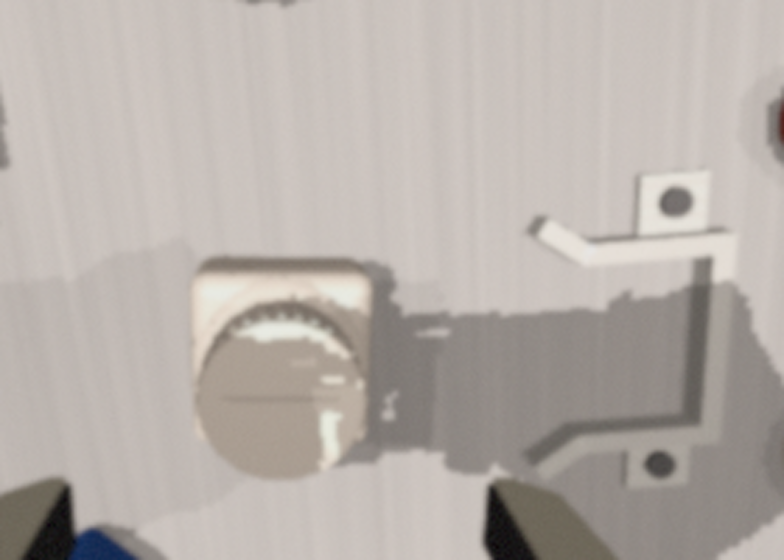

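```bash
python3 -m crank '[[0,0.2,-2,0,0,0,1],[0,0,-2,0,0,0,1],[0,0,-2,0,0,0,1],[0,0,-2,0,0,0,1],[0,0,-1.5,0,0,0,1],[0,0,-0.1,0,0,0,1],[0,0,0,0,0,0,1]]'; python3 - <<'E'
from h import *
im,K,M=cam('side');crop(im,270,120,400,290,3.5,'pics/s3.png');im,K,M=cam('wrist');cv2.imwrite('pics/w3.png',im)
o=ctrl.get_obs();print(o['tcp_pos'],o['wrist_force'])
E
```

```text
time_s: 3.1
tcp_pos: [0.4916, 0.0875, 0.2491]
orientation: [0.74, 0.673, -0.0, 0.0]
wrist_force: [0.8, 0.5, 0.3]
finger_gap: 0.0927
[0.49180088 0.08759255 0.24991123] [ 0.54551111 -0.41388049 -0.45810996]
```

View pics/s3.png

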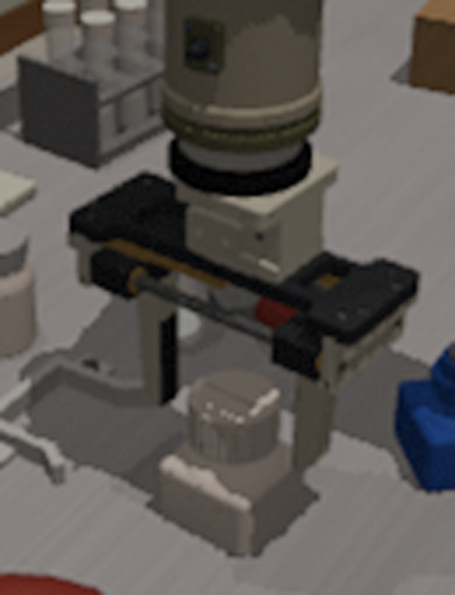

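View pics/w3.png

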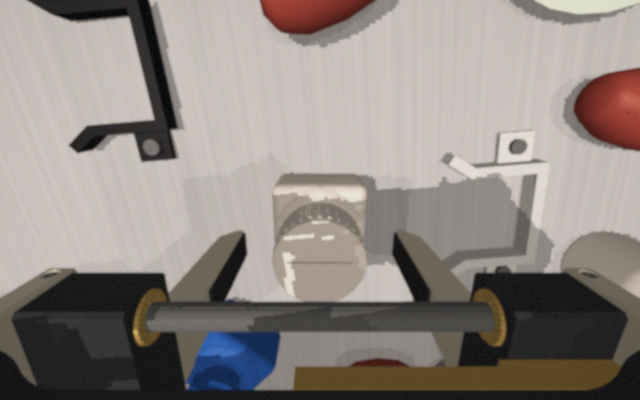

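```bash
python3 -m crank '[[0,0,0,0,0,0,0],[0,0,0,0,0,0,0],[0,0,0,0,0,0,0],[0,0,0,0,0,0,0],[0,0,0,0,0,0,0],[0,0,0,0,0,0,0]]' 25
```

```text
time_s: 3.7
tcp_pos: [0.4913, 0.0875, 0.2489]
orientation: [0.74, 0.673, 0.0, 0.0]
wrist_force: [0.5, -0.3, -0.3]
finger_gap: 0.0572
```

```bash
python3 -m crank '[[0,0,0,0,0,0,0],[0,0,0,0,0,0,0],[0,0,0,0,0,0,0]]' 25; python3 - <<'E'
from h import *
im,K,M=cam('wrist');cv2.imwrite('pics/w4.png',im)
im,K,M=cam('top');crop(im,230,130,360,270,4,'pics/t4.png')
E
```

```text
time_s: 3.95
tcp_pos: [0.4915, 0.0876, 0.2488]
orientation: [0.74, 0.673, 0.0, 0.0]
wrist_force: [0.2, -0.6, 0.2]
finger_gap: 0.0537
```

View pics/w4.png

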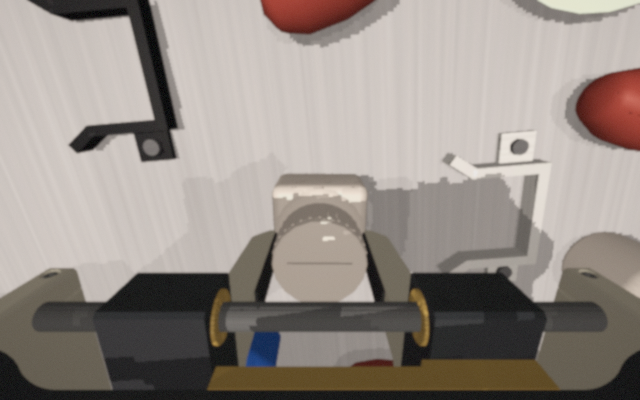

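```bash
python3 -m crank '[[0.4,-0.1,0,0,0,0.4,0],[0.8,-0.15,0,0,0,0.5,0],[0.8,-0.15,0,0,0,0.5,0],[0.8,-0.15,0,0,0,0.5,0],[0.8,-0.15,0,0,0,0.5,0],[0.8,-0.15,0,0,0,0.5,0],[0.8,-0.15,0,0,0,0.5,0],[0.8,-0.15,0,0,0,0.5,0],[0.8,-0.15,0,0,0,0.5,0],[0.8,-0.15,0,0,0,0.5,0],[0.4,-0.05,0,0,0,0,0],[0,0,0,0,0,0,0],[0,0,0,0,0,0,0]]'; python3 - <<'E'
from h import *
im,K,M=cam('wrist');cv2.imwrite('pics/w5.png',im)
im,K,M=cam('side');crop(im,220,170,380,300,4,'pics/s5.png')
o=ctrl.get_obs();print(o['tcp_pos'],R.from_quat(o['orientation']).as_matrix().round(4).tolist())
E
```

```text
time_s: 5.13
tcp_pos: [0.5709, 0.0724, 0.2486]
orientation: [0.71, 0.704, -0.001, -0.0]
wrist_force: [-2.8, 0.4, 3.4]
finger_gap: 0.0533
[0.57089167 0.07236197 0.24860721] [[0.0091, 1.0, -0.0012], [1.0, -0.0091, -0.0006], [-0.0006, -0.0012, -1.0]]
```

View pics/w5.png

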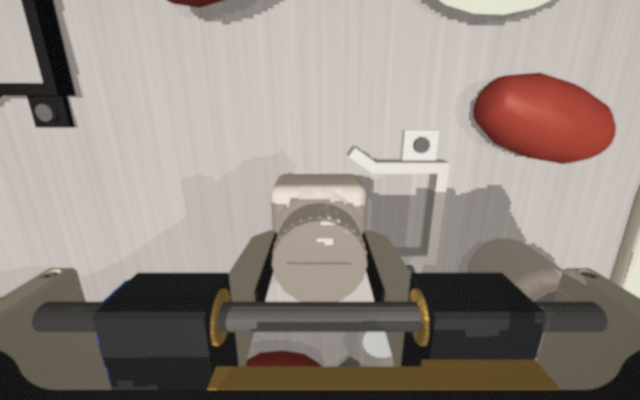

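View pics/s5.png

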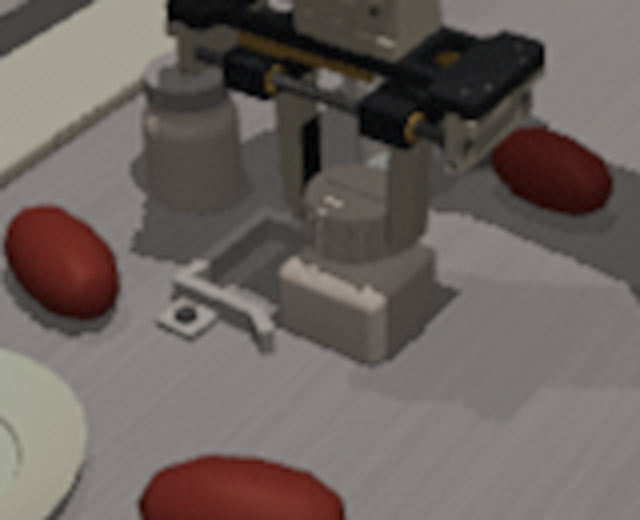

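```bash
python3 -m crank '[[0.4,0,0,0,0,0,0],[0.5,0,0,0,0,0,0],[0.5,0,0,0,0,0,0],[0.5,0,0,0,0,0,0],[0.5,0,0,0,0,0,0],[0.3,0,0,0,0,0,0],[0,0,0,0,0,0,0]]';python3 -m crank '[[0.4,0,0,0,0,0,0],[0.5,0,0,0,0,0,0],[0.5,0,0,0,0,0,0],[0.3,0,0,0,0,0,0],[0.2,0,0,0,0,0,0],[0,0,0,0,0,0,0]]'; python3 - <<'E'
from h import *
im,K,M=cam('wrist');cv2.imwrite('pics/w6.png',im)
im,K,M=cam('side');crop(im,220,170,380,300,4,'pics/s6.png')
o=ctrl.get_obs();print(o['tcp_pos'],o['wrist_force'],o['ft_torque'],R.from_quat(o['orientation']).as_matrix().round(4).tolist())
E
```

```text
time_s: 5.82
tcp_pos: [0.5984, 0.0727, 0.2487]
orientation: [0.71, 0.704, -0.0, -0.0]
wrist_force: [-2.7, -0.4, 3.9]
finger_gap: 0.0534
time_s: 6.32
tcp_pos: [0.6171, 0.0727, 0.2487]
orientation: [0.71, 0.704, -0.001, -0.0]
wrist_force: [-3.4, -0.2, 4.8]
finger_gap: 0.0536
[0.61695657 0.07268509 0.24871738] [-4.18662544  0.47959999  4.91956181] [-0.08403147  0.85685706 -0.00241943] [[0.0089, 1.0, -0.0011], [1.0, -0.0089, -0.0003], [-0.0003, -0.0011, -1.0]]
```

View pics/w6.png

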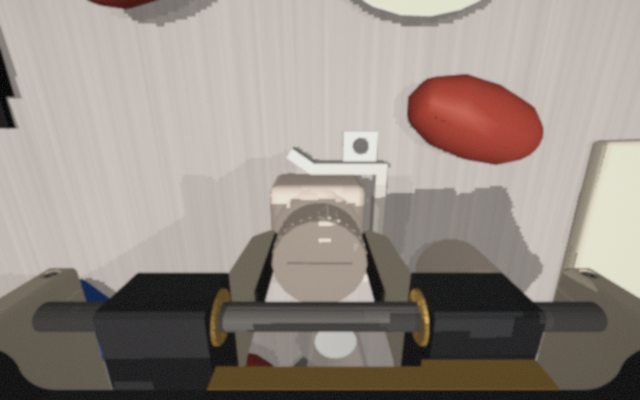

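View pics/s6.png

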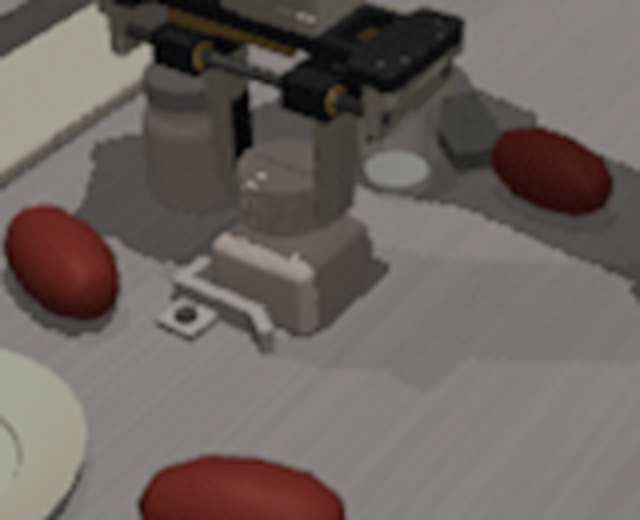

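```bash
python3 -m crank '[[0.2,0,0,0,0,0,0],[0.2,0,0,0,0,0,0],[0,0,0,0,0,0,0]]';python3 -m crank '[[0.1,0,0,0,0,0,0],[0.1,0,0,0,0,0,0],[0,0,0,0,0,0,0]]';python3 -m crank '[[0.1,0,0,0,0,0,0],[0,0,0,0,0,0,0]]'
```

```text
time_s: 6.67
tcp_pos: [0.621, 0.0727, 0.2488]
orientation: [0.71, 0.704, -0.001, -0.0]
wrist_force: [-4.7, -0.5, 5.9]
finger_gap: 0.0532
time_s: 6.92
tcp_pos: [0.6229, 0.0727, 0.2488]
orientation: [0.71, 0.704, -0.001, -0.0]
wrist_force: [-5.1, -0.2, 6.1]
finger_gap: 0.0536
time_s: 7.08
tcp_pos: [0.6237, 0.0727, 0.2488]
orientation: [0.71, 0.704, -0.001, -0.0]
wrist_force: [-5.4, -0.5, 6.0]
finger_gap: 0.0535
```

```bash
python3 -m crank '[[0.1,0,0.05,0,0,0,0],[0,0,0,0,0,0,0]]';python3 -m crank '[[0.1,0,0,0,0,0,0],[0,0,0,0,0,0,0]]';python3 -m crank '[[0.1,0,0,0,0,0,0],[0,0,0,0,0,0,0]]'
```

```text
time_s: 7.25
tcp_pos: [0.6255, 0.0726, 0.249]
orientation: [0.71, 0.704, 0.0, 0.0]
wrist_force: [0.5, 0.4, -3.2]
finger_gap: 0.0535
time_s: 7.42
tcp_pos: [0.6266, 0.0725, 0.2489]
orientation: [0.71, 0.704, 0.0, 0.0]
wrist_force: [-0.6, -0.1, -2.6]
finger_gap: 0.0536
time_s: 7.58
tcp_pos: [0.6273, 0.0725, 0.2489]
orientation: [0.71, 0.704, -0.0, -0.0]
wrist_force: [-1.1, -0.2, -3.0]
finger_gap: 0.0534
```

```bash
python3 -m crank '[[0.1,0,-0.02,0,0,0,0],[0,0,0,0,0,0,0]]';python3 -m crank '[[0.1,0,0,0,0,0,0],[0,0,0,0,0,0,0]]';python3 -m crank '[[0.1,0,0,0,0,0,0],[0,0,0,0,0,0,0]]'; python3 - <<'E'
from h import *
im,K,M=cam('wrist');crop(im,230,110,430,310,3,'pics/w7.png')
im,K,M=cam('side');crop(im,220,170,380,300,5,'pics/s7.png')
o=ctrl.get_obs();print(o['tcp_pos'],o['wrist_force'],o['ft_torque'])
E
```

```text
time_s: 7.75
tcp_pos: [0.6278, 0.0725, 0.2489]
orientation: [0.71, 0.704, -0.001, -0.0]
wrist_force: [-4.3, -1.2, 0.6]
finger_gap: 0.0534
time_s: 7.92
tcp_pos: [0.6283, 0.0725, 0.2489]
orientation: [0.71, 0.704, -0.001, -0.001]
wrist_force: [-6.5, -1.6, 2.8]
finger_gap: 0.0534
time_s: 8.08
tcp_pos: [0.629, 0.0725, 0.249]
orientation: [0.71, 0.704, -0.002, -0.001]
wrist_force: [-8.8, -0.9, 4.6]
finger_gap: 0.0532
[0.62898494 0.07251499 0.2490154 ] [-8.05063962 -0.66217101  5.10969446] [-0.19412252  1.99702433  0.06024641]
```

View pics/w7.png

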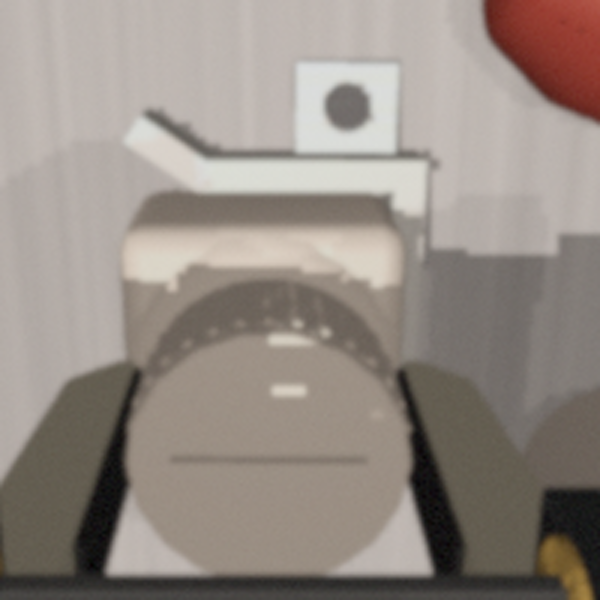

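View pics/s7.png

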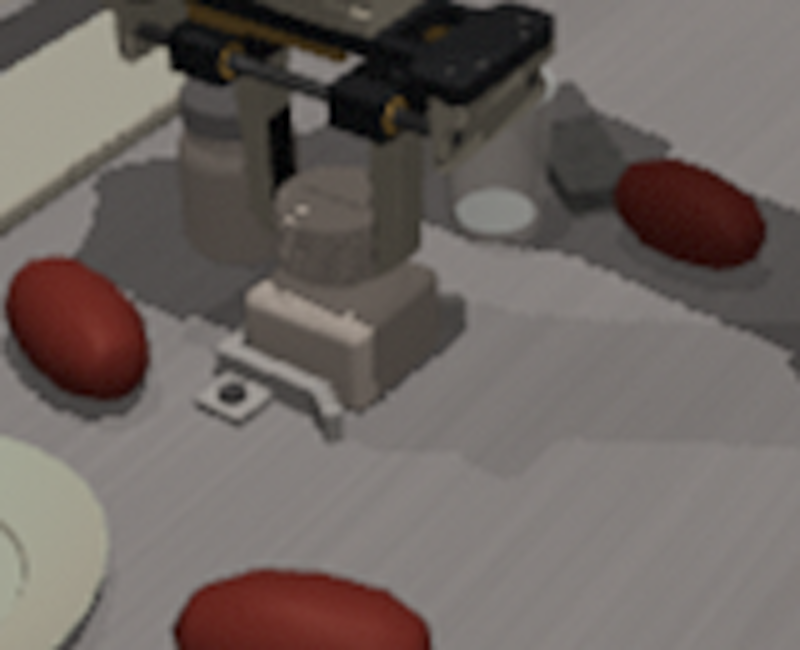

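```bash
python3 -m crank '[[-0.1,0,0,0,0,0,0],[0,0,0,0,0,0,0.2],[0,0,0,0,0,0,0.8],[0,0,0,0,0,0,1],[0,0,0,0,0,0,1],[0,0,0,0,0,0,1],[0,0,0,0,0,0,1]]';  python3 -m crank '[[0,0,1,0,0,0,1],[0,0,2,0,0,0,1],[0,0,2,0,0,0,1],[0,0,2,0,0,0,1],[0,0,2,0,0,0,1],[0,0,1,0,0,0,1],[0,0,0,0,0,0,1],[0,0,0,0,0,0,1]]'; python3 - <<'E'
from h import *
im,K,M=cam('wrist');crop(im,230,110,430,310,4,'pics/w8.png');cv2.imwrite('pics/w8f.png',im);np.savez('w8.npz',K=K,M=M)
im,K,M=cam('side');crop(im,220,170,380,300,5,'pics/s8.png')
im,K,M=cam('top');crop(im,240,110,370,240,4,'pics/t8.png')
o=ctrl.get_obs();print(o['tcp_pos'],o['wrist_force'],o['joint_positions'].round(2))
E
```

```text
time_s: 8.77
tcp_pos: [0.6298, 0.0727, 0.2492]
orientation: [0.71, 0.704, 0.001, 0.0]
wrist_force: [1.1, -0.4, -0.0]
finger_gap: 0.0823
time_s: 9.43
tcp_pos: [0.6293, 0.0724, 0.3493]
orientation: [0.71, 0.704, 0.0, 0.0]
wrist_force: [-0.4, -0.3, -0.9]
finger_gap: 0.0929
[0.62901546 0.07245037 0.34781169] [0.05129984 0.3286243  0.52827797] [ 0.05  0.58 -0.38  1.85  0.3   0.77 -0.5 ]
```

View pics/w8.png

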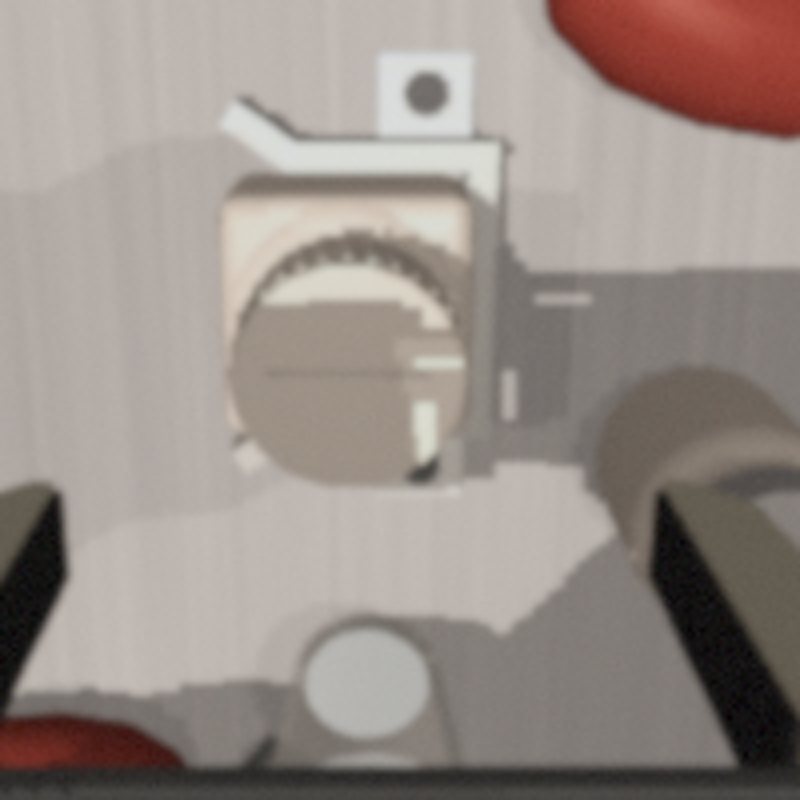

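View pics/s8.png

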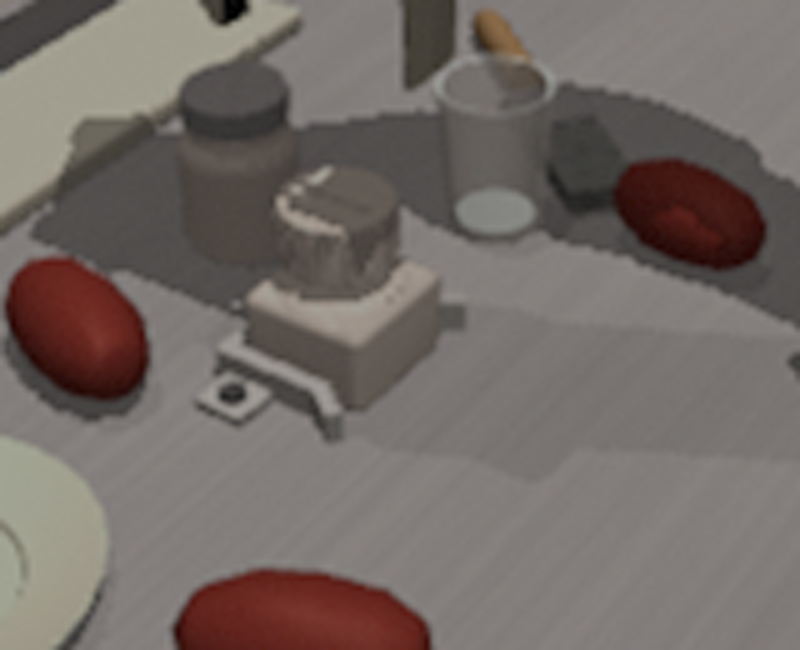

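View pics/t8.png

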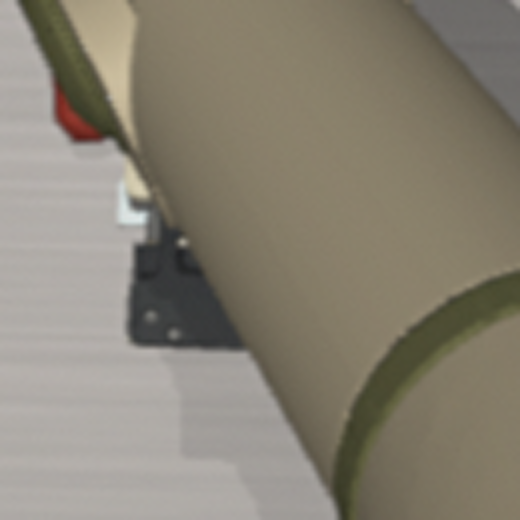

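```bash
python3 - <<'E'
from h import *
z=np.load('w8.npz');K,M=z['K'],z['M']
W=lambda x,y:(230+x/4-.4,110+y/4-.4)
zz=np.load('cams.npz');S=lambda x,y:(220+x/5-.4,170+y/5-.4)
print('cap',onz(W(348.5,368),.088,K,M), tri([(W(348.5,368),K,M),(S(337,207),zz['K2'],zz['M2'])]))
for n,c,h in [('front shoulder',(470,260),.044),('rear shoulder',(223,260),.044),('left face top',(345,197),.044),
 ('wall back outer',(501,200),.016),('wall left outer',(400,139),.016),('flare end',(222,120),.016),('wall bend in',(282,167),.016)]:print(n,onz(W(*c),h,K,M))
print('rear left bottom corner side',onz(S(362,406),0,zz['K2'],zz['M2']))
E
```

```text
cap [0.62818288 0.07533718 0.088     ] [0.62671667 0.07282014 0.08585638]
front shoulder [0.65867887 0.08879433 0.044     ]
rear shoulder [0.59639411 0.08943237 0.044     ]
left face top [0.62737142 0.10514065 0.044     ]
wall back outer [0.66954575 0.09875814 0.016     ]
wall left outer [0.64198906 0.11556423 0.016     ]
flare end [0.59445986 0.12108534 0.016     ]
wall bend in [0.61010085 0.10836785 0.016     ]
rear left bottom corner side [0.60051288 0.0920908  0.        ]
```

```bash
python3 -m crank '[[-0.1,0,0,0,0,-6,1],[0,0,0,0,0,-6.2,1],[0,0,0,0,0,-6.2,1],[0,0,0,0,0,-6.2,1],[0,0,0,0,0,-6.2,1],[0,0,0,0,0,-6.2,1],[0,0,0,0,0,-6.2,1],[0,0,0,0,0,-6.2,1],[0,0,0,0,0,-6.2,1],[0,0,0,0,0,-6.2,1],[0,0,0,0,0,0,1],[0,0,0,0,0,0,1]]';  python3 -m crank '[[0,0,-1,0,0,0,1],[0,0,-2,0,0,0,1],[0,0,-2,0,0,0,1],[0,0,-2,0,0,0,1],[0,0,-1.6,0,0,0,1],[0,0,-1,0,0,0,1],[0,0,-0.5,0,0,0,1],[0,0,0,0,0,0,1],[0,0,0,0,0,0,1]]'; python3 - <<'E'
from h import *
im,K,M=cam('wrist');cv2.imwrite('pics/w9.png',im)
o=ctrl.get_obs();print(o['tcp_pos'],R.from_quat(o['orientation']).as_matrix().round(4).tolist(),o['wrist_force'],o['joint_positions'].round(2))
E
```

```text
time_s: 10.58
tcp_pos: [0.6281, 0.0729, 0.3481]
orientation: [0.971, 0.241, -0.001, 0.0]
wrist_force: [-0.1, -0.2, -0.0]
finger_gap: 0.0935
time_s: 11.33
tcp_pos: [0.6285, 0.0725, 0.2481]
orientation: [0.971, 0.239, -0.0, -0.0]
wrist_force: [0.1, -0.0, -0.6]
finger_gap: 0.0932
[0.62860331 0.07258008 0.24861294] [[0.8854, 0.4648, 0.0009], [0.4648, -0.8854, 0.0002], [0.0009, 0.0002, -1.0]] [ 0.32607413 -0.52985201  0.07468583] [-0.16  0.68 -0.06  1.93  0.08  0.53 -1.37]
```

View pics/w9.png

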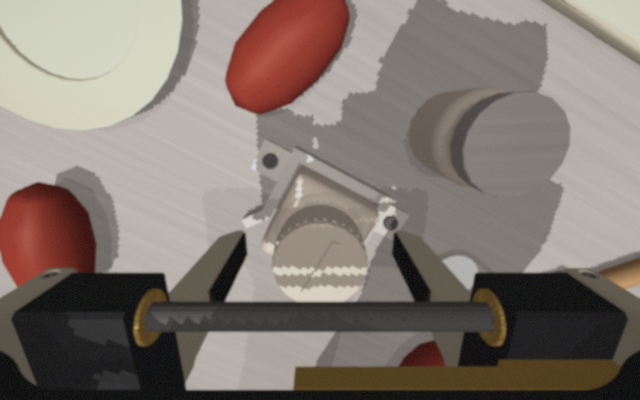

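```bash
python3 -m crank '[[0,0,-0.1,0,0,0,0],[0,0,0,0,0,0,0],[0,0,0,0,0,0,0],[0,0,0,0,0,0,0],[0,0,0,0,0,0,0],[0,0,0,0,0,0,0],[0,0,0,0,0,0,0],[0,0,0,0,0,0,0],[0,0,0,0,0,0,0],[0,0,0,0,0,0,0]]' 10; python3 -m crank '[[0,0,0,0,0,0,0],[0,0,0,0,0,0,0],[0,0,0,0,0,0,0],[0,0,0,0,0,0,0]]' 45
```

```text
time_s: 12.22
tcp_pos: [0.6284, 0.0726, 0.2471]
orientation: [0.971, 0.239, 0.0, 0.0]
wrist_force: [0.4, 0.2, 1.3]
finger_gap: 0.054
time_s: 12.55
tcp_pos: [0.6284, 0.0725, 0.2471]
orientation: [0.971, 0.239, 0.0, 0.0]
wrist_force: [-0.1, -0.5, 3.2]
finger_gap: 0.0536
```

```bash
python3 -m crank '[[0,0,-0.15,0,0,0,0],[0,0,-0.15,0,0,0,0],[0,0,0,0,0,0,0]]';python3 -m crank '[[0,0,-0.15,0,0,0,0],[0,0,0,0,0,0,0],[0,0,0,0,0,0,0]]'
```

```text
time_s: 12.8
tcp_pos: [0.6283, 0.0726, 0.2444]
orientation: [0.971, 0.239, 0.0, 0.0]
wrist_force: [-1.2, -0.2, 6.0]
finger_gap: 0.0536
time_s: 13.05
tcp_pos: [0.6284, 0.0725, 0.243]
orientation: [0.971, 0.239, 0.0, 0.0]
wrist_force: [-1.0, -1.3, 7.4]
finger_gap: 0.0532
```

```bash
python3 -m crank '[[0,0,-0.1,0,0,0,0],[0,0,0,0,0,0,0],[0,0,0,0,0,0,0]]';python3 -m crank '[[0,0,-0.1,0,0,0,0],[0,0,0,0,0,0,0],[0,0,0,0,0,0,0]]'; python3 - <<'E'
from h import *
im,K,M=cam('side');crop(im,240,170,360,270,6,'pics/s10.png')
o=ctrl.get_obs();print(o['tcp_pos'],o['wrist_force'])
E
```

```text
time_s: 13.3
tcp_pos: [0.6284, 0.0726, 0.2422]
orientation: [0.971, 0.239, 0.0, 0.0]
wrist_force: [-1.8, -0.5, 8.9]
finger_gap: 0.0534
time_s: 13.55
tcp_pos: [0.6283, 0.0725, 0.242]
orientation: [0.971, 0.239, 0.0, 0.0]
wrist_force: [-3.4, -1.9, 17.2]
finger_gap: 0.0531
[0.62832835 0.07256264 0.24198205] [-3.70445925 -0.55174501 16.80908103]
```

View pics/s10.png

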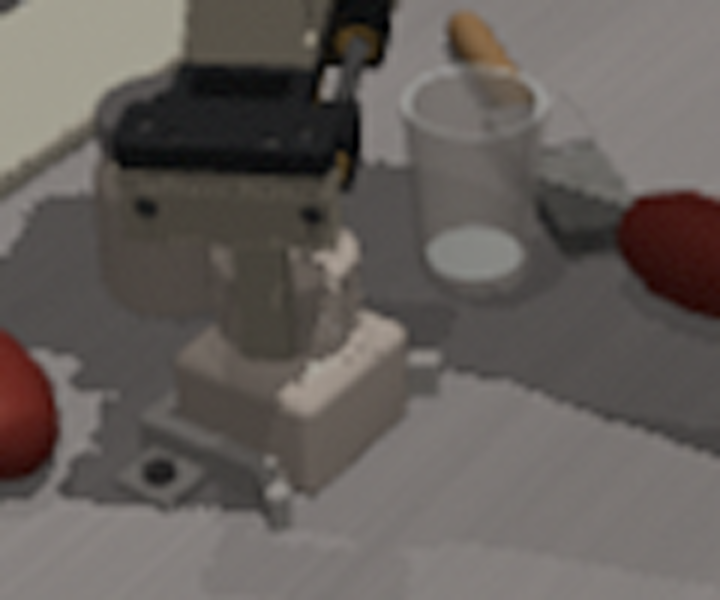

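```bash
python3 -m crank '[[0,0,0,0,0,2,0],[0,0,0,0,0,4,0],[0,0,0,0,0,4,0],[0,0,0,0,0,4,0],[0,0,0,0,0,4,0],[0,0,0,0,0,4,0],[0,0,0,0,0,0,0]]';python3 -m crank '[[0,0,0,0,0,4,0],[0,0,0,0,0,4,0],[0,0,0,0,0,4,0],[0,0,0,0,0,4,0],[0,0,0,0,0,4,0],[0,0,0,0,0,0,0]]'
```

```text
time_s: 14.18
tcp_pos: [0.6284, 0.0732, 0.242]
orientation: [0.907, 0.422, 0.001, -0.0]
wrist_force: [-3.3, 1.1, 16.2]
finger_gap: 0.0534
time_s: 14.68
tcp_pos: [0.6283, 0.0733, 0.242]
orientation: [0.819, 0.573, 0.001, 0.0]
wrist_force: [-4.4, 0.8, 17.0]
finger_gap: 0.0534
```

```bash
python3 -m crank '[[0,0,0,0,0,4,0],[0,0,0,0,0,4,0],[0,0,0,0,0,4,0],[0,0,0,0,0,4,0],[0,0,0,0,0,4,0],[0,0,0,0,0,2,0],[0,0,0,0,0,0,0],[0,0,0,0,0,0,0]]'; python3 - <<'E'
from h import *
im,K,M=cam('wrist');cv2.imwrite('pics/w11.png',im)
im,K,M=cam('side');crop(im,240,170,360,270,6,'pics/s11.png')
o=ctrl.get_obs();print(o['tcp_pos'],o['wrist_force'],o['ft_torque'],R.from_quat(o['orientation']).as_matrix().round(3).tolist())
E
```

```text
time_s: 15.35
tcp_pos: [0.628, 0.0735, 0.242]
orientation: [0.696, 0.718, 0.0, -0.0]
wrist_force: [-5.8, 0.8, 17.2]
finger_gap: 0.0535
[0.62795529 0.0735401  0.2419953 ] [-5.84181454  2.21504627 17.2462816 ] [0.17306293 1.22595    0.11558422] [[-0.03, 1.0, 0.0], [1.0, 0.03, 0.001], [0.001, 0.001, -1.0]]
```

View pics/w11.png

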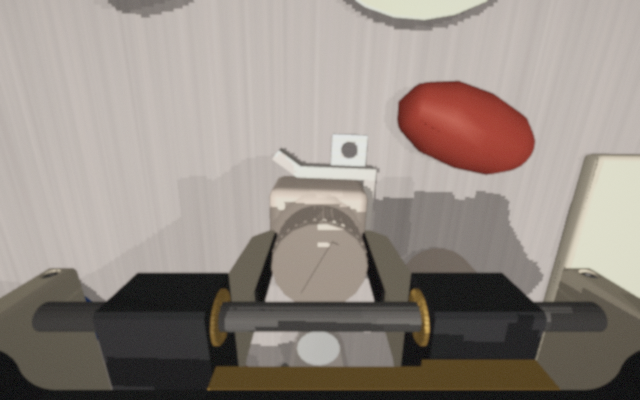

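View pics/s11.png

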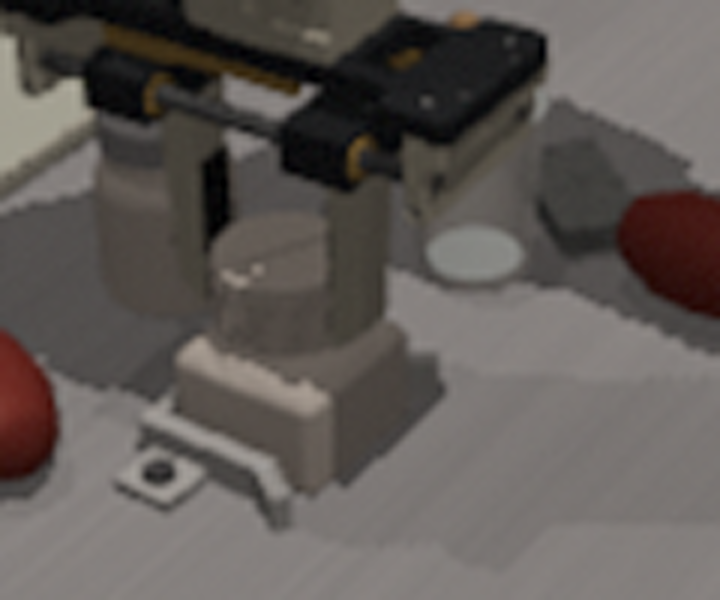

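```bash
python3 -m crank '[[0,0,0.2,0,0,0,0],[0,0,0.2,0,0,0,0],[0,0,0.2,0,0,0,0],[0,0,0,0,0,0,0]]';python3 -m crank '[[0,0,0.2,0,0,0,0],[0,0,0.2,0,0,0,0],[0,0,0.2,0,0,0,0],[0,0,0,0,0,0,0]]'
```

```text
time_s: 15.78
tcp_pos: [0.628, 0.0734, 0.2471]
orientation: [0.696, 0.718, 0.0, -0.0]
wrist_force: [-3.2, 4.1, 7.6]
finger_gap: 0.0536
time_s: 16.12
tcp_pos: [0.6281, 0.0723, 0.2525]
orientation: [0.697, 0.717, -0.0, -0.0]
wrist_force: [-2.8, 1.0, 0.2]
finger_gap: 0.0536
```

```bash
python3 -m crank '[[0,0,0.3,0,0,0,0],[0,0,0.4,0,0,0,0],[0,0,0.5,0,0,0,0],[0,0,0.8,0,0,0,0],[0,0,1,0,0,0,0],[0,0,1,0,0,0,0],[0,0,1,0,0,0,0],[0,0,1,0,0,0,0],[0,0,1,0,0,0,0],[0,0,1,0,0,0,0],[0,0,1,0,0,0,0],[0,0,0.8,0,0,0,0],[0,0,0.5,0,0,0,0],[0,0,0.3,0,0,0,0],[0,0,0,0,0,0,0],[0,0,0,0,0,0,0],[0,0,0,0,0,0,0]]'; python3 - <<'E'
from h import *
im,K,M=cam('wrist');cv2.imwrite('pics/w12.png',im)
im,K,M=cam('side');crop(im,200,110,380,270,4,'pics/s12.png')
im,K,M=cam('top');cv2.imwrite('pics/t12.png',im)
o=ctrl.get_obs();print(o['tcp_pos'],o['wrist_force'],R.from_quat(o['orientation']).as_matrix().round(3).tolist())
E
```

```text
time_s: 17.53
tcp_pos: [0.6282, 0.0725, 0.358]
orientation: [0.697, 0.717, -0.0, -0.0]
wrist_force: [0.5, -0.9, -0.2]
finger_gap: 0.0535
[0.628258   0.07259846 0.3580321 ] [ 0.83541696 -1.02503513 -0.2762688 ] [[-0.029, 1.0, -0.001], [1.0, 0.029, -0.0], [-0.0, -0.001, -1.0]]
```

View pics/w12.png

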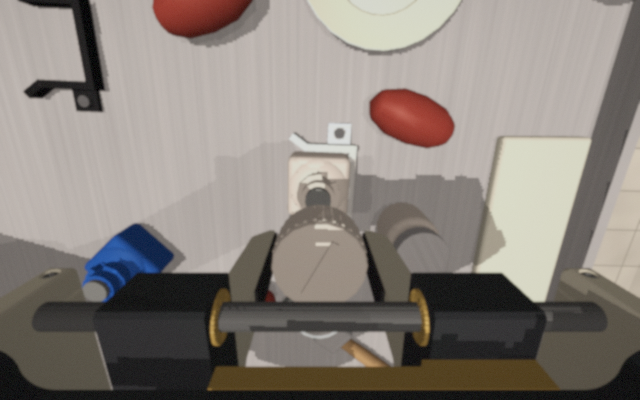

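View pics/s12.png

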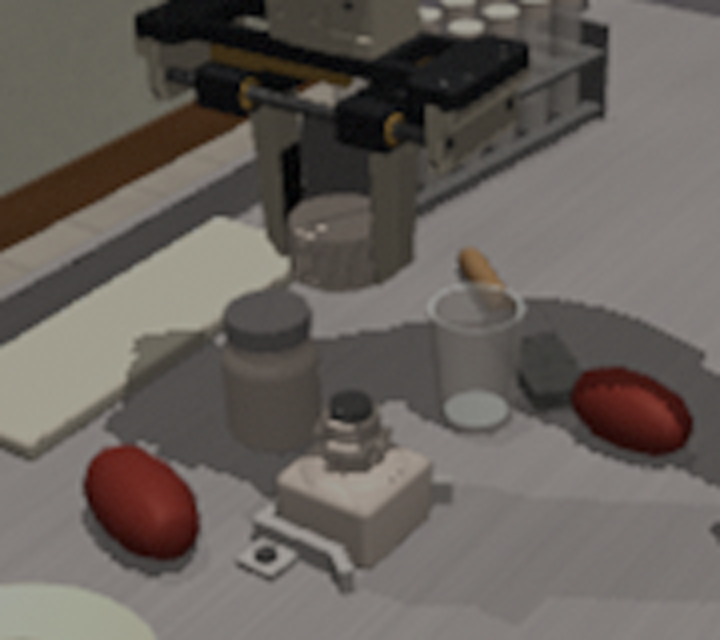

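View pics/t12.png

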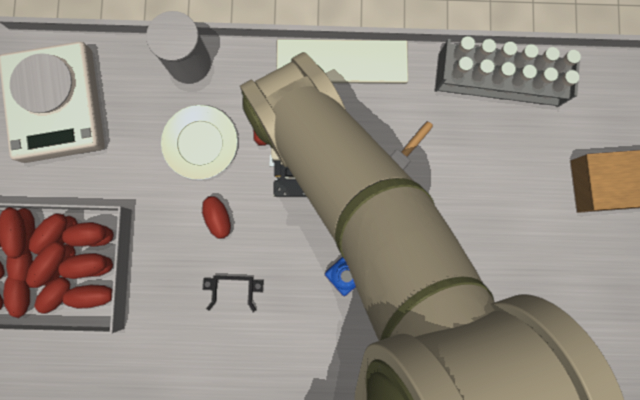

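```bash
python3 - <<'E'
from h import *
im,K,M=cam('wrist');crop(im,270,110,390,230,5,'pics/w13.png');np.savez('w13.npz',K=K,M=M)
a,K2,M2=cam('side');b=cv2.imread('pics/s8.png')
c=cv2.resize(a[170:300,220:380],None,fx=5,fy=5,interpolation=cv2.INTER_CUBIC)
cv2.imwrite('pics/s13.png',np.hstack([b[280:480,150:500],c[280:480,150:500]]))
E
```

```text
(no output)
```

View pics/w13.png

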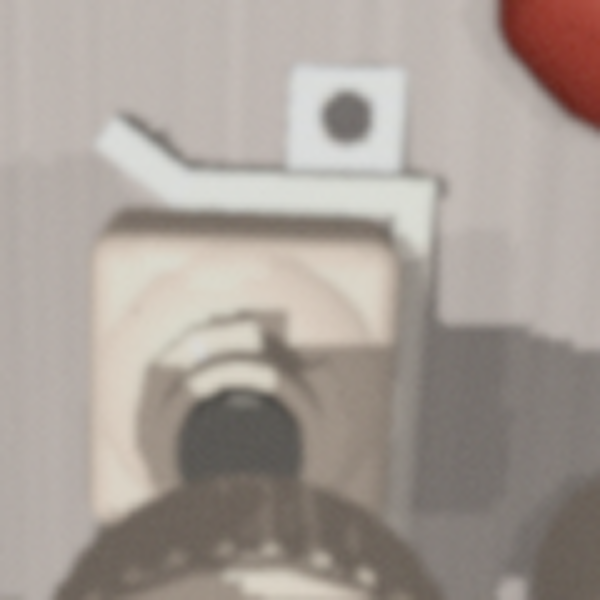

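View pics/s13.png

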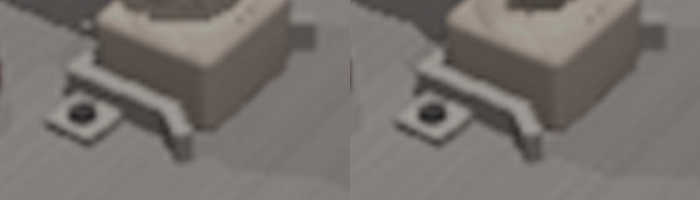

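```bash
python3 - <<'E'
from h import *
z=np.load('w13.npz');K,M=z['K'],z['M'];W=lambda x,y:(270+x/5-.4,110+y/5-.4)
for n,c,h in [('front',(397,330),.044),('front2',(393,470),.044),('rear',(94,330),.044),('rear2',(92,480),.044),('wall outer',(436,270),.016),('wall inner low',(413,500),.016),('flare',(97,142),.016)]:print(n,onz(W(*c),h,K,M).round(4))
E
```

```text
front [0.6594 0.087  0.044 ]
front2 [0.6604 0.0561 0.044 ]
rear [0.5964 0.0851 0.044 ]
rear2 [0.5958 0.052  0.044 ]
wall outer [0.6705 0.0943 0.016 ]
wall inner low [0.6688 0.0391 0.016 ]
flare [0.5943 0.1206 0.016 ]
```

```bash
python3 -c "
from bench import ctrl
o=ctrl.get_obs();print(o['time_s'],o['finger_gap'],o['wrist_force']);print(ctrl.hand_in())"
```

```text
17.7833 0.05396111851204595 [ 0.97605004 -0.5932886   0.23620976]
the job is handed in; nothing more can be done
None
```

I slid the white tub into the bare-metal holder and opened its cap. The job was handed in at 17.8 s with the cap still held in the gripper. The hand-in returned no verdict.

- **Into the holder:** I gripped the tub by its cap and slid it along the bench, straightening it on the way, until the contact force on the back wall rose to about 9 N. I then let go and looked again.
- **Opening the cap:** I regripped it at 45 N and pressed it down 5 mm to the stop, at about 17 N. I turned it anticlockwise by about 63° and lifted it straight off.
- **Cap at the end:** It is level, with its centre about 10.5 cm above the mouth of the tub and its rim about 9 cm above.
- **Tub at the end:** Its centre measured x = 0.628 m, matching the holder's home position to about 1 mm. Its rear face is level with the holder's mouth, and the side view looks the same as before the cap was turned.
- **Everything else:** The other objects I could see looked unmoved; the arm partly blocked the top view.
- **Disagreement:** The wrist camera placed things up to 3 mm differently from the fixed cameras. The side forces stayed low when the gripper closed on the cap, so I took its position as well centred.

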